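# Load the label dispenser: shutter, cassette, spindle

### The job

Roll the dispenser's slatted shutter up and back until it is fully open and stays there, then set the narrow label cassette (not the wide one) down in the dispenser's cradle with its bore in line with the side-plate holes. Then take the spindle and thread it from the right, as the robot sees it, through the side plate, the cassette and the far side plate until its shoulder is fully home against the plate, and let go. Leave the shutter open and do not move the other things on the table.

Things in the scene. Friction and masses are not known exactly. Their poses are not given: they have to be found in the camera images.
- dispenser: Fixed label dispenser. Origin: centre of its underside on the table; x to its back, y to its left plate, z up. Base 170 x 140 mm. Two side plates 8 mm thick, inner faces at y = -55, +55 mm, outer -63, +63; round tracks up to 162 mm high. Each plate has a 20 mm hole at x = 0, z = 85 mm. The spindle goes in from the right (-y), along +y. The shutter turns about this line of holes.
- cradle (a point): Centre of the cradle floor between the plates, 45 mm above the table; axes as the dispenser. Rails 11 mm high with sloping lead-ins (to 20 mm above the floor) stand in front and behind, 83 mm apart inside, along the whole 110 mm between the plates. The 80 mm cassette drops between them from above, about midway along y.
- entry_hole (a point): Centre of the right plate's 20 mm hole on its outer face (y = -63, z = 85 mm in the dispenser); axes as the dispenser.
- far_hole (a point): Centre of the left plate's 20 mm hole on its outer face (y = +63, z = 85 mm in the dispenser); axes as the dispenser.
- shutter (a joint): Turn of the slatted grey shutter about the line of holes, rad: 0 shut (covers top and front), growing as the grip is raised and led over to the back, 1.75 fully open (end stop). May start a little raised. Drags with about 3 to 5 N at the grip and stays where it is left.
- shutter_grip (a point): Holding point of the shutter's grip: a dark steel paddle 30 mm wide (dispenser y), 12 mm thick, standing out from 71 to 112 mm from the line of holes; point at 100 mm, mid width. 35 degrees above level at the front when shut, 135 when open. Hold across the 30 mm from above and lead round the arc; it may pivot in the fingers. Tracks' outer edge: 77 mm from the line.
- narrow_cassette: The narrower of two grey cassettes, white roll inside: cheeks 80 x 80 mm (x, z), 50 mm wide (y); on top a block 40 mm long (x), 50 mm wide, from 80 to 96 mm high, to hold across the 50 mm. Origin: centre of underside. Bore 22 mm along y at 40 mm height. Same either way round. 0.2 to 0.45 kg. Left of the dispenser; may have swapped places with the wide one.
- narrow_cassette_bore (a point): Middle of the narrow cassette's bore, 40 mm above its underside, y along the bore.
- wide_cassette: Bystander: a cassette of the same shape but 90 mm wide. Origin: centre of the underside. Leave alone.
- spindle: Lies right of the dispenser. Dark flat-sided handle 80 mm long (x -80 to 0), 24 wide (y), 28 high; aluminium rod 16 mm thick, x 0 to +150 mm, last 10 mm tapering to 8, centre line 14 mm above the handle's underside. Handle's end at x = 0 is the shoulder. Origin: handle's underside at the shoulder. 0.27 to 0.47 kg, centre of mass within the handle: lies level.
- spindle_grip (a point): Point to hold on the handle, across its 24 mm: 50 mm behind the shoulder, 20 mm above the underside (6 mm above the rod's line). Held here, the gripper's body passes beside the side plate when the shoulder is home.
- spindle_shoulder (a point): Centre of the shoulder, on the rod's centre line (x = 0, z = 14 mm in the spindle), x along the rod to its tip.
- spindle_tip (a point): Tip of the rod, 150 mm ahead of the shoulder; 24 mm stand out of the far plate when home.
- tape_roll: Bystander: white paper tape ring lying flat, 96 mm across, 24 mm high, behind and left of the dispenser.
- spray_can: Bystander: upright can, 52 mm across, 150 mm high, behind and right of the dispenser.
- marker: Bystander: yellow and black marker, 100 mm long, in front and left.
- scissors: Bystander: scissors lying flat, 190 mm long, in front.
Things that resemble listed ones, but are neither listed nor needed, are in the scene too. What is shaped like the narrow_cassette but purple or red is not meant.

How it is judged:
On the way, in this order (a step that is already met when the one before it is completed fails the run):
1. the shutter is fully open (value of joint shutter above 1.6 rad), for 0.2 s.
2. the narrow cassette stands in the cradle, its bore in line with the holes (z of narrow_cassette in the frame of cradle below 0.004 m and x of narrow_cassette in the frame of cradle between -0.005 and 0.005 m and horizontal distance between narrow_cassette and cradle below 0.035 m and contact force between the fingers and narrow_cassette below 0.3 N), for 0.2 s.
3. the spindle's tip is through the first plate, in line (y of spindle_tip in the frame of dispenser above -0.05 m and angle between the x axis of spindle and the y axis of dispenser, either way round below 0.15 rad and distance between spindle_tip and entry_hole below 0.06 m).
4. the spindle's tip is through the cassette (z of spindle_tip in the frame of narrow_cassette_bore between -0.012 and 0.012 m and distance between spindle_tip and far_hole below 0.035 m).
At the end, for the whole second after the job is handed in: Shutter above 1.55 rad; narrow cassette in the cradle within 6 mm front to back, lifted under 8 mm, in line within 0.1 rad; spindle through plates and cassette, shoulder within 8 mm of the entry hole, tip 15 mm or more out of the far plate, in line within 0.06 rad; at rest (value of joint shutter above 1.55 rad and distance between spindle_shoulder and entry_hole below 0.008 m and y of spindle_tip in the frame of far_hole above 0.015 m and angle between the x axis of spindle and the y axis of dispenser, either way round below 0.06 rad and distance between narrow_cassette_bore and cradle below 0.055 m and x of narrow_cassette in the frame of cradle between -0.006 and 0.006 m and z of narrow_cassette in the frame of cradle below 0.008 m and angle between the y axis of narrow_cassette and the y axis of dispenser, either way round below 0.1 rad and linear speed of each of spindle, narrow_cassette below 0.02 m/s); the robot touches nothing.
It fails at once if the wide cassette is moved more than 25 mm (distance of wide_cassette from where it was at the start of the episode above 0.025 m).
It fails at once if the tape roll is moved more than 25 mm (distance of tape_roll from where it was at the start of the episode above 0.025 m).
It fails at once if the spray can is moved more than 25 mm (distance of spray_can from where it was at the start of the episode above 0.025 m).
It fails at once if the marker is moved more than 25 mm (distance of marker from where it was at the start of the episode above 0.025 m).
It fails at once if the scissors are moved more than 25 mm (distance of scissors from where it was at the start of the episode above 0.025 m).
It also fails if it takes over 72 s, if anything falls off the work surface, if the arm or the gripper's body presses on something with over 40 N, if the wrist force passes 120 N, or if a joint passes its speed limit or range.

### The arm

A 7-joint arm with a two-finger parallel gripper is mounted at the origin on the work surface. World frame = base frame: x ahead of the robot, y to its left, z up, the work surface at z = 0. Lengths are in m, angles in rad, forces in N, time in s.
With the tool pointing down it reaches from about 0.35 to 0.9 m from the base axis. Payload 8.1 kg.
Tool frame: the origin (TCP) lies at the very end of the fingers, on their centre line; the grasp point (between the pads) lies grip_point_offset behind it (grip_point_offset is the distance from the TCP to the grasp point, in m); z points along the fingers, y is the direction in which the jaws open and shut (so a half turn about z gives the same grasp; the last joint's range is limited). The gripper opens to 92 mm and grips with 3 to 60 N. Pads are 19 mm wide; open, the fingers measure 130 mm over their backs; the gripper's body (75 mm by 190 mm) begins 47 mm behind the grasp point.
Start: joints at [-1.27, 0.434, 0.025, 1.573, -0.012, 1.134, -0.075], TCP at [0.246, 0.575, 0.227] pointing down, gripper open.
Joint ranges: [-2.62, 2.62], [-0.44, 2.09], [-1.27, 1.32], [0.08, 2.57], [-1.32, 4.46], [0.12, 2], [-2.74, 2.74]. Speed limits (rad/s): [2.22, 2.22, 3.01, 3.01, 3.14, 3.14, 3.14].

### API

Orientations are given as a rotation vector (axis times angle).
In Python, from cell import * gives the robot as it stands.
- The arm moves only by the tool drive_tool, never from a script. Its argument "increments" is a list of rows, each an object of numbers: "grip": the gripper's target within -1 to 1 (shut at 1, half-way at 0, fully open at -1); "tx", "ty", "tz": the shift along the world's x, y, z normalised to -1 to 1, where 1 is 400 mm; "turn": the turn about the world's z normalised to -1 to 1, where 1 is 60 degrees. In form: [{"grip": .., "tx": .., "ty": .., "tz": .., "turn": ..}, ...]. A call has 1 to 20 rows; each row is the pose to reach, as a shift and turn from the pose measured when the call began; what a row does not reach only later rows make up. A row lasts 1/10 s, in which the tool goes at most 50 mm and 8.59 degrees, less where a joint would pass 70% of its speed; a pose out of reach is approached as far as the arm can. A call with a number of a shift or a turn outside -1 to 1 is refused whole. A call with a gripper value outside its range is refused whole. The fingers move at their own pace and stop on an object; "newtons" is the grip in N (left out, the last holds). Time passes only in rows, so rows that repeat a pose let the fingers close. It gives the time, the measured TCP pose, the force and the opening at its end, in the units of the state.
- observe(): the state, without advancing time (a new reading comes with each control period).
- get_image(name): name is "side" or "top" or "wrist"; returns the picture (400x640x3 uint8, red, green, blue); there is no depth.
- camera_info(name): a dict with "fx", "fy", "cx", "cy" (pixels), "eye" and "rotation" of the camera in the world; the wrist camera has in their place "hand_eye" (4x4, takes a point from camera to tool coordinates, whose origin is the TCP and whose axes are the flange's). Camera axes: x right, y down, z forward; pixel columns grow to the right and rows downward; lengths in m; the calibration is good to about 2 mm. A picture is of the moment at which its call begins: read the wrist's pose just before it. camera_info takes no time and is no camera call.
- sign_off(): hands the job in, once; it reports no verdict.
The state is a dict: "clock": time; "joints": joint angles; "dq": joint speeds; "joint_efforts": joint torques, N m; "position": TCP position; "ee_rot": TCP orientation; "force": force on the tool from outside, world axes, zero at the start; "ft_torque": the same for the moment, N m; "width": opening from 0.0 (shut) to 1.0 (fully open).
Only numpy, scipy, OpenCV 4.12 (cv2) and the standard library are available. Lean on these libraries where they do the work, as an engineer would, in place of code of your own. Each camera call takes 0.05 s, during which the arm holds its last target. There are 200 camera calls.

## Working session

There is one attempt and no reset: what is moved stays moved. The work goes in short steps, Python scripts to look and compute and a tool call to move; the robot and the scene stay as the last step left them, time stands still between calls to the robot, and variables do not carry over. Pictures are saved under pics/ and viewed, about 8 in all and at most 12, crops included, and the job is handed in when it is done.

Besides the shell and the picture viewer there is one more tool, called after "Emit:" in YAML: its name, and indented under it one key for each argument. drive_tool: Moves the arm, as the interface text tells. Its arguments: {"type":"object","properties":{"increments":{"type":"array","items":{"type":"object","properties":{"grip":{"type":"number"},"tx":{"type":"number"},"ty":{"type":"number"},"tz":{"type":"number"},"turn":{"type":"number"}}}},"newtons":{"type":"number"}},"required":["increments"]}

```bash
ls; mkdir -p pics
python3 - <<'E'
from cell import *
import cv2, numpy as np
s=observe(); print({k:np.round(v,3).tolist() for k,v in s.items()})
for n in ("top","side","wrist"):
    im=get_image(n); cv2.imwrite(f"pics/{n}0.png",im[:,:,::-1]); print(n,camera_info(n))
try: print(grip_point_offset)
except Exception as e: print(e)
E
```

```text
pics
{'clock': 0.0, 'joints': [-1.27, 0.435, 0.025, 1.574, -0.012, 1.134, -0.075], 'dq': [0.001, -0.001, 0.002, 0.001, 0.001, 0.002, 0.001], 'joint_efforts': [-0.0, -66.786, 0.985, -31.446, -0.061, 0.042, 0.0], 'position': [0.245, 0.574, 0.226], 'ee_rot': [-0.63, -3.078, 0.002], 'force': [0.356, 0.372, -0.568], 'ft_torque': [0.013, 0.049, 0.011], 'width': 1.0}
top {'fx': 412.8808227417456, 'fy': 412.8808227417456, 'cx': 325.61620479669057, 'cy': 201.68062774433815, 'eye': array([ 0.39030846, -0.01861421,  1.12723248]), 'rotation': array([-2.0947638 ,  2.14465477, -0.19576367])}
side {'fx': 368.966403356473, 'fy': 368.966403356473, 'cx': 321.432039019585, 'cy': 195.16992871880458, 'eye': array([0.43902916, 0.62690894, 0.81055612]), 'rotation': array([-0.31703518,  2.83787685, -1.09205622])}
wrist {'fx': 292.8439976277221, 'fy': 292.8439976277221, 'cx': 318.3858776139294, 'cy': 197.66050502927808, 'hand_eye': array([[-2.25910112e-04, -9.62543803e-01, -2.71126125e-01,
         7.20074962e-02],
       [ 9.99999875e-01, -9.62422659e-05, -4.91552360e-04,
         3.30855451e-04],
       [ 4.47046885e-04, -2.71126202e-01,  9.62543704e-01,
        -1.58769400e-01],
       [ 0.00000000e+00,  0.00000000e+00,  0.00000000e+00,
         1.00000000e+00]])}
0.0188
```

View pics/top0.png

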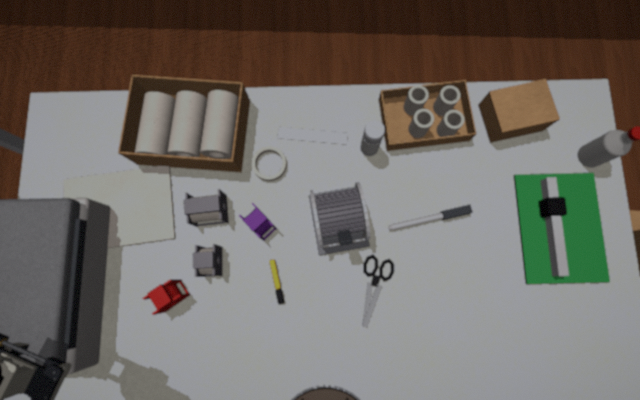

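View pics/side0.png

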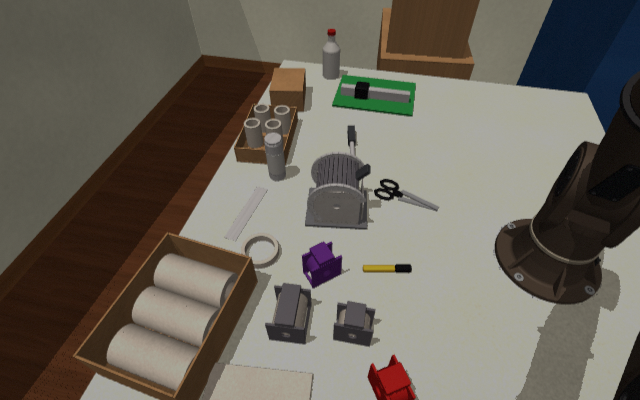

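Top view: the dispenser is at (341,218) with its grip at (345,237), and the spindle runs from its tip at (391,226) to its handle at (458,212). Lookalikes for the narrow cassette:
- grey at (208,261), narrow: this is my choice
- grey at (206,209), wide
- purple at (258,222)
- red at (167,296)

I'll check this in one close montage with a pixel grid.

```bash
cat > h.py <<'E'
import numpy as np, cv2
from scipy.spatial.transform import Rotation as R
from cell import *
def ray(n,uv,pose=None):
    c=camera_info(n); u,v=uv
    d=np.array([(u-c["cx"])/c["fx"],(v-c["cy"])/c["fy"],1.])
    if n=="wrist":
        p,r=pose; T=c["hand_eye"]; M=R.from_rotvec(r).as_matrix()
        return M@T[:3,3]+p, M@T[:3,:3]@d
    M=R.from_rotvec(c["rotation"]).as_matrix(); return np.array(c["eye"]),M@d
def onz(n,uv,z,pose=None):
    e,d=ray(n,uv,pose); return e+d*(z-e[2])/d[2]
def proj(n,P,pose=None):
    c=camera_info(n)
    if n=="wrist":
        p,r=pose; T=c["hand_eye"]; M=R.from_rotvec(r).as_matrix(); e=M@T[:3,3]+p; M=M@T[:3,:3]
    else: M=R.from_rotvec(c["rotation"]).as_matrix(); e=np.array(c["eye"])
    q=M.T@(np.asarray(P)-e); return np.array([c["fx"]*q[0]/q[2]+c["cx"],c["fy"]*q[1]/q[2]+c["cy"]])
def pose():
    s=observe(); return np.array(s["position"]),np.array(s["ee_rot"])
E
python3 - <<'E'
from h import *
t=cv2.imread("pics/top0.png"); s=cv2.imread("pics/side0.png")
def crop(im,x,y,w,h,k):
    o=cv2.resize(im[y:y+h,x:x+w],None,fx=k,fy=k,interpolation=cv2.INTER_CUBIC)
    o=cv2.convertScaleAbs(o,alpha=1.3)
    for g in range((x+9)//10*10,x+w,10): cv2.putText(o,str(g),((g-x)*k,8),0,.3,(0,0,255)); o[10:16,(g-x)*k]=(0,0,255)
    for g in range((y+9)//10*10,y+h,10): cv2.putText(o,str(g),(0,(g-y)*k+4),0,.3,(0,0,255)); o[(g-y)*k,18:26]=(0,0,255)
    return o
a=crop(t,295,175,80,90,5); b=crop(t,175,235,80,50,5); c=crop(t,380,195,100,40,4)
d=crop(s,300,145,80,90,5)
m=np.zeros((600,800,3),np.uint8); m[:450,:400]=a; m[:250,400:]=b; m[440:600,400:800]=c
m[450:600,:400]=0
cv2.imwrite("pics/mont.png",m)
# spindle handle mask
g=cv2.cvtColor(t,cv2.COLOR_BGR2GRAY)
k=np.zeros_like(g); k[195:235,435:480]=255
_,L,st,ce=cv2.connectedComponentsWithStats(((g<80)&(k>0)).astype(np.uint8)); 
for i in range(1,len(st)):
  if st[i,4]>30: 
    r=cv2.minAreaRect(np.argwhere(L==i)[:,::-1].astype(np.float32)); print(st[i],ce[i],r, onz("top",ce[i],.026))
print("tip",onz("top",(391,226.5),.014), "marks",onz("top",(208,261),.09))
E
```

```text
[442 206  30  14 237] [456.28691983 212.32911392] ((455.8777160644531, 212.38624572753906), (8.292015075683594, 30.06434440612793), 76.60750579833984) [ 0.56348974 -0.36698559  0.026     ]
tip [ 0.53076617 -0.19105158  0.014     ] marks [0.44548112 0.28112609 0.09      ]
```

View pics/mont.png

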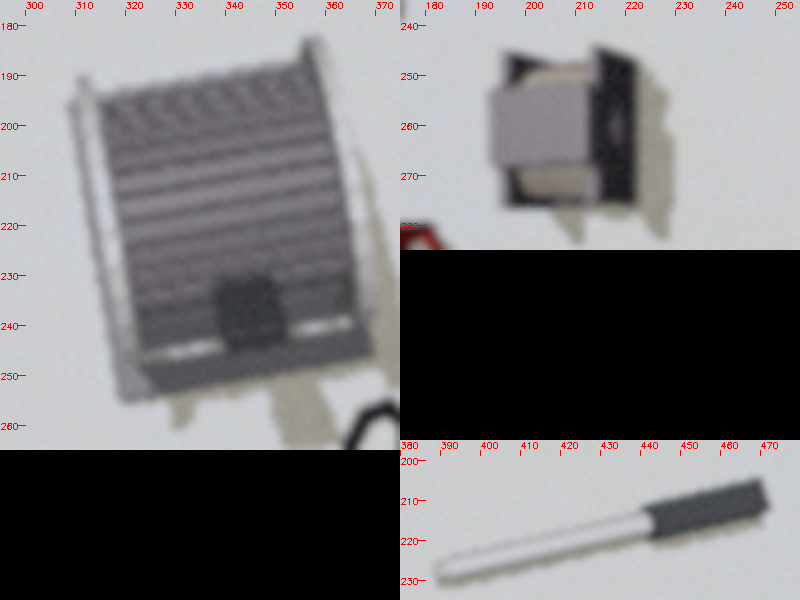

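The top-view crop confirms the grey block at (208,261) is the narrow cassette (about 20 px wide over its top block). The dispenser's front base corners are at (319,255) and (369,246.5), the grip spans (338–352, 229–244), and the spindle shoulder is at about (442,216).

Run:
```python
from h import *
p,r=pose(); M=R.from_rotvec(r).as_matrix(); print("tool x",M[:,0].round(3),"y",M[:,1].round(3), "yaw y",np.degrees(np.arctan2(M[1,1],M[0,1])))
for z in (0,.01,.045):
    a=onz("top",(319,255),z);b=onz("top",(369,246.5),z); d=a-b; print(z,a.round(4),b.round(4),np.linalg.norm(d),np.degrees(np.arctan2(d[1],d[0])))
for z in (.13,.15): print("grip",z,onz("top",(345,236.5),z).round(4),onz("top",(345,244),z).round(4))
print("slat yaw",[ (lambda d:np.degrees(np.arctan2(d[1],d[0])))(onz("top",(317,202),.15)-onz("top",(360,195),.15))])
# cassette top block, crop scale 5 from (175,235), offset 400
P=[onz("top",(175+x/5,235+y/5),.096) for x,y in ((93,88),(188,86),(188,165),(93,165))]
print("block",np.mean(P,0).round(4),[np.linalg.norm(P[i]-P[i-1]).round(4) for i in range(4)],np.degrees(np.arctan2(*(P[0]-P[1])[[1,0]])))
sh=onz("top",(441.5,216),.02);tp=onz("top",(390,227.5),.014); print("sp",sh,tp,np.linalg.norm(sh-tp),np.degrees(np.arctan2(*(tp-sh)[[1,0]])))
```

```text
tool x [-0.92   0.393 -0.   ] y [ 0.393  0.92  -0.001] yaw y 66.86194487181386
0 [0.4594 0.0059 0.    ] [ 0.4792 -0.1306  0.    ] 0.13792575014429595 98.25721668169912
0.01 [0.4588 0.0057 0.01  ] [ 0.4784 -0.1296  0.01  ] 0.1367021715802183 98.2572166816991
0.045 [0.4567 0.005  0.045 ] [ 0.4757 -0.1261  0.045 ] 0.13241964660594666 98.25721668169912
grip 0.13 [ 0.4944 -0.0607  0.13  ] [ 0.4763 -0.0601  0.13  ]
grip 0.15 [ 0.4924 -0.0598  0.15  ] [ 0.4746 -0.0593  0.15  ]
slat yaw [np.float64(98.02782664744674)]
block [0.4475 0.2916 0.096 ] [np.float64(0.0379), np.float64(0.0474), np.float64(0.0389), np.float64(0.0471)] 89.86162593584504
sp [ 0.55534289 -0.32813259  0.02      ] [ 0.52810565 -0.18820226  0.014     ] 0.14268274399789965 101.01481037053446
```

Emit:
drive_tool:
  increments:
    - {"tz": 0.18,"tx": 0.1,"ty": -0.1,"turn": 0.52,"grip": -1}
    - {"tz": 0.18,"tx": 0.35,"ty": -0.71,"turn": 0.52,"grip": -1}
    - {"tz": 0.18,"tx": 0.35,"ty": -0.71,"turn": 0.52,"grip": -1}
    - {"tz": 0.18,"tx": 0.35,"ty": -0.71,"turn": 0.52,"grip": -1}
    - {"tz": 0.18,"tx": 0.35,"ty": -0.71,"turn": 0.52,"grip": -1}
    - {"tz": 0.18,"tx": 0.35,"ty": -0.71,"turn": 0.52,"grip": -1}
    - {"tz": 0.18,"tx": 0.35,"ty": -0.71,"turn": 0.52,"grip": -1}
    - {"tz": 0.18,"tx": 0.35,"ty": -0.71,"turn": 0.52,"grip": -1}
    - {"tz": 0.18,"tx": 0.35,"ty": -0.71,"turn": 0.52,"grip": -1}
    - {"tz": 0.18,"tx": 0.35,"ty": -0.71,"turn": 0.52,"grip": -1}

```text
clock: 1.15
position: [0.3847, 0.2915, 0.2979]
ee_rot: [0.223, -3.133, 0.001]
force: [-0.0, 0.9, 0.3]
width: 0.998
```

Run:
```python
from h import *
p,r=pose(); im=get_image("wrist"); cv2.imwrite("pics/wc.png",im[:,:,::-1]); np.save("wc.npy",[p,r]); print(p,r)
```

```text
[0.38473951 0.29148052 0.29793649] [ 2.23338473e-01 -3.13332187e+00  1.37192908e-03]
```

Emit:
drive_tool:
  increments:
    - {"tx": 0.16,"ty": -0.89,"grip": -1}
    - {"tx": 0.16,"ty": -0.89,"grip": -1}
    - {"tx": 0.16,"ty": -0.89,"grip": -1}
    - {"tx": 0.16,"ty": -0.89,"grip": -1}
    - {"tx": 0.16,"ty": -0.89,"grip": -1}
    - {"tx": 0.16,"ty": -0.89,"grip": -1}
    - {"tx": 0.16,"ty": -0.89,"grip": -1}
    - {"tx": 0.16,"ty": -0.89,"grip": -1}
    - {"tx": 0.16,"ty": -0.89,"grip": -1}
    - {"tx": 0.16,"ty": -0.89,"grip": -1}

```text
invalid input
```

Run:
```python
from h import *
p,r=pose(); im=get_image("wrist"); cv2.imwrite("pics/wd.png",im[:,:,::-1]); np.save("wd.npy",[p,r]); print(p,r)
a=cv2.imread("pics/wc.png")[:,120:520]; b=cv2.imread("pics/wd.png")[:,120:520]
cv2.imwrite("pics/wcd.png",np.hstack([a,b]))
```

```text
[0.3846343  0.29166206 0.29780487] [ 2.24390641e-01 -3.13310300e+00  1.78255328e-03]
```

View pics/wcd.png

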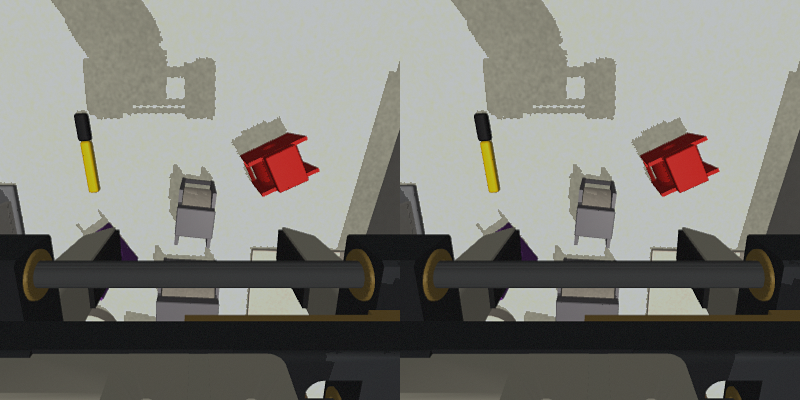

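The wrist view shows the narrow cassette's block at about u 296–335, v 206–239 (full-image pixels), below the wide one. The fingers hide rows below 235. The second move was refused because keys were missing, so I'll go over the dispenser now.

Emit:
drive_tool:
  increments:
    - {"tx": 0.42,"ty": -0.86,"tz": 0.15,"turn": 0,"grip": -1}
    - {"tx": 0.42,"ty": -0.86,"tz": 0.15,"turn": 0,"grip": -1}
    - {"tx": 0.42,"ty": -0.86,"tz": 0.15,"turn": 0,"grip": -1}
    - {"tx": 0.42,"ty": -0.86,"tz": 0.15,"turn": 0,"grip": -1}
    - {"tx": 0.42,"ty": -0.86,"tz": 0.15,"turn": 0,"grip": -1}
    - {"tx": 0.42,"ty": -0.86,"tz": 0.15,"turn": 0,"grip": -1}
    - {"tx": 0.42,"ty": -0.86,"tz": 0.15,"turn": 0,"grip": -1}
    - {"tx": 0.42,"ty": -0.86,"tz": 0.15,"turn": 0,"grip": -1}
    - {"tx": 0.42,"ty": -0.86,"tz": 0.15,"turn": 0,"grip": -1}
    - {"tx": 0.42,"ty": -0.86,"tz": 0.15,"turn": 0,"grip": -1}
    - {"tx": 0.42,"ty": -0.86,"tz": 0.15,"turn": 0,"grip": -1}

```text
clock: 2.35
position: [0.5525, -0.0502, 0.3572]
ee_rot: [0.229, -3.132, 0.001]
force: [-0.2, 1.3, -0.0]
width: 1.001
```

Run:
```python
from h import *
p,r=pose(); im=get_image("wrist"); cv2.imwrite("pics/wd.png",im[:,:,::-1]); np.save("wd.npy",[p,r]); print(p,r)
b=cv2.imread("pics/wd.png")[60:260,200:460]
o=cv2.resize(b,None,fx=3,fy=3,interpolation=cv2.INTER_CUBIC)
for g in range(200,460,20): cv2.putText(o,str(g),((g-200)*3,8),0,.35,(0,0,255)); o[10:16,(g-200)*3]=(0,0,255)
for g in range(60,260,20): cv2.putText(o,str(g),(0,(g-60)*3+4),0,.35,(0,0,255)); o[(g-60)*3,20:28]=(0,0,255)
cv2.imwrite("pics/wd2.png",o)
q=np.load("wc.npy")
P=[onz("wrist",(u+120,v),.096,q) for u,v in ((176,204),(215,209),(214,240),(176,238))]; print("cass",np.mean(P,0))
```

```text
[ 0.55247017 -0.05023554  0.35724028] [ 2.28960754e-01 -3.13172778e+00  7.25620823e-04]
cass [0.44873117 0.29592204 0.096     ]
```

View pics/wd2.png

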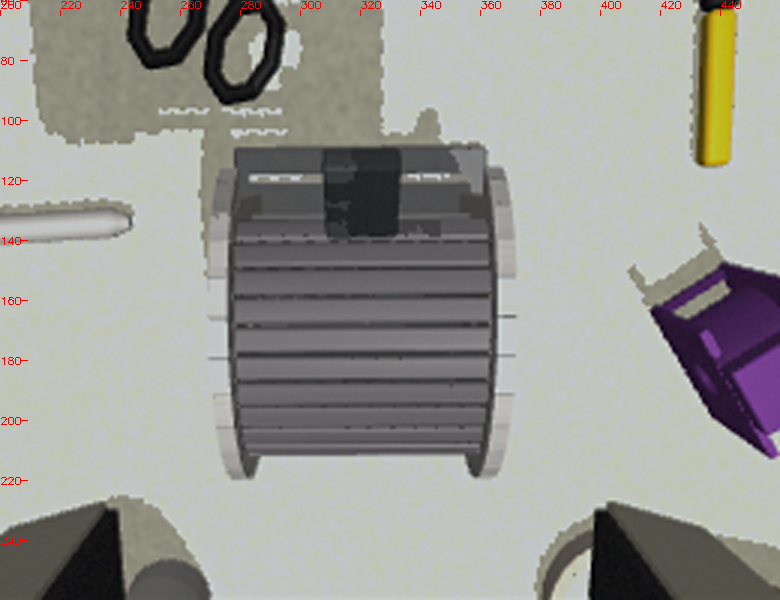

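Run:
```python
from h import *
q=np.load("wd.npy"); yaw=np.radians(8.3); X=np.array([np.cos(yaw),np.sin(yaw),0]);Y=np.array([-X[1],X[0],0])
def f(u,v): return 200+u/3,60+v/3
l=onz("wrist",f(207,336),.162,q); r=onz("wrist",f(516,336),.162,q); print("width",np.linalg.norm(l-r),"mid y'",(l+r)@Y/2, "mid x'",(l+r)@X/2)
def tang(uv,back):
    e,d=ray("wrist",uv,q); ex,dx,ez,dz=e@X,d@X,e[2],d[2]; n=np.hypot(dx,dz)
    # perp signed distance of (cx,.085): s=((cx-ex)*dz-(.085-ez)*dx)/n = +-.077
    return [ex+((.085-ez)*dx+s*.077*n)/dz for s in (1,-1)]
print("back",tang(f(240,478),1),"front",tang(f(225,168),0), "back slat",)
for z in (0,.01): print("base front",z,(onz("wrist",f(360,148),z,q)@X)+.085, (onz("wrist",f(360,148),z,q)))
# grip: outer tip & y
for th in (35,40,45,50):
    t=np.radians(th);print(th,[round(onz("wrist",f(u,148),.085+.112*np.sin(t),q)@Y,4) for u in (325,400)], onz("wrist",f(362,150),.085+.112*np.sin(t)+.006*np.cos(t),q)@X+.112*np.cos(t), onz("wrist",f(362,237),.085+.071*np.sin(t),q)@X+.071*np.cos(t))
t=onz("wrist",f(132,222),.014,q); print("tip",t)
c=np.array([.5534,-.0502,0]); print("prior",c@X,c@Y)
```

```text
width 0.1262363804386024 mid y' -0.12736770156501848 mid x' 0.5340965165328412
back [np.float64(0.5416225149697564), np.float64(0.705367400471506)] front [np.float64(0.391099674090466), np.float64(0.5450997347360329)] back slat
base front 0 0.5422705482683398 [ 0.4708804 -0.0601135  0.       ]
base front 0.01 0.5424729534531472 [ 0.47108678 -0.06012605  0.01      ]
35 [np.float64(-0.1421), np.float64(-0.1121)] 0.5528911470909034 0.5552131849653257
40 [np.float64(-0.1418), np.float64(-0.1125)] 0.5470780317508059 0.5510732841037052
45 [np.float64(-0.1416), np.float64(-0.1128)] 0.5406013681381261 0.5465455491409127
50 [np.float64(-0.1414), np.float64(-0.1131)] 0.5335104475736725 0.5416644388739361
tip [ 0.52892132 -0.1805519   0.014     ]
prior 0.5403568903805188 -0.12956091624520083
```

The dispenser centre is at about (0.555, -0.048) with yaw 8.3°, and the shutter grip is at about 44°. Next I'll reach the grip.

Emit:
drive_tool:
  newtons: 25
  increments:
    - {"tx": -0.171,"ty": -0.02,"tz": -0.05,"turn": 0,"grip": -0.08}
    - {"tx": -0.171,"ty": -0.02,"tz": -0.15,"turn": 0,"grip": -0.08}
    - {"tx": -0.171,"ty": -0.02,"tz": -0.28,"turn": 0,"grip": -0.08}
    - {"tx": -0.171,"ty": -0.02,"tz": -0.36,"turn": 0,"grip": -0.08}
    - {"tx": -0.171,"ty": -0.02,"tz": -0.44,"turn": 0,"grip": -0.08}
    - {"tx": -0.171,"ty": -0.02,"tz": -0.5,"turn": 0,"grip": -0.08}
    - {"tx": -0.171,"ty": -0.02,"tz": -0.547,"turn": 0,"grip": -0.08}
    - {"tx": -0.171,"ty": -0.02,"tz": -0.547,"turn": 0,"grip": -0.08}
    - {"tx": -0.171,"ty": -0.02,"tz": -0.547,"turn": 0,"grip": 1}
    - {"tx": -0.171,"ty": -0.02,"tz": -0.547,"turn": 0,"grip": 1}
    - {"tx": -0.171,"ty": -0.02,"tz": -0.547,"turn": 0,"grip": 1}
    - {"tx": -0.171,"ty": -0.02,"tz": -0.547,"turn": 0,"grip": 1}
    - {"tx": -0.171,"ty": -0.02,"tz": -0.547,"turn": 0,"grip": 1}

```text
clock: 3.7
position: [0.4847, -0.0583, 0.1395]
ee_rot: [-0.23, 3.133, -0.001]
force: [-0.2, -0.7, 6.9]
width: 0.325
```

Run:
```python
from h import *
p,r=pose(); yaw=np.radians(8.3); X=np.array([np.cos(yaw),np.sin(yaw),0])
gx=p@X-.5425; gz=p[2]+.0188-.085; print(p,observe()["width"],observe()["force"],"theta",np.degrees(np.arctan2(gz,-gx)),"R",np.hypot(gx,gz))
Rr=np.hypot(gx,gz);t0=np.arctan2(gz,-gx)
for th in np.append(np.arange(np.degrees(t0)+5,135,6),136):
    t=np.radians(th); d=Rr*(np.cos(t0)-np.cos(t))*X; print('{"tx": %.3f, "ty": %.3f, "tz": %.3f, "turn": 0, "grip": 1},'%(d[0]/.4,d[1]/.4,Rr*(np.sin(t)-np.sin(t0))/.4))
```

```text
[ 0.4846606  -0.05832661  0.13951817] 0.3249074074346407 [-0.23135017 -0.74405227  6.93191708] theta 45.785207465572135 R 0.1022953008983206
{"tx": 0.016, "ty": 0.002, "tz": 0.015, "turn": 0, "grip": 1},
{"tx": 0.038, "ty": 0.006, "tz": 0.031, "turn": 0, "grip": 1},
{"tx": 0.061, "ty": 0.009, "tz": 0.044, "turn": 0, "grip": 1},
{"tx": 0.085, "ty": 0.012, "tz": 0.055, "turn": 0, "grip": 1},
{"tx": 0.110, "ty": 0.016, "tz": 0.063, "turn": 0, "grip": 1},
{"tx": 0.136, "ty": 0.020, "tz": 0.069, "turn": 0, "grip": 1},
{"tx": 0.162, "ty": 0.024, "tz": 0.072, "turn": 0, "grip": 1},
{"tx": 0.189, "ty": 0.028, "tz": 0.072, "turn": 0, "grip": 1},
{"tx": 0.215, "ty": 0.031, "tz": 0.069, "turn": 0, "grip": 1},
{"tx": 0.241, "ty": 0.035, "tz": 0.064, "turn": 0, "grip": 1},
{"tx": 0.266, "ty": 0.039, "tz": 0.056, "turn": 0, "grip": 1},
{"tx": 0.291, "ty": 0.042, "tz": 0.045, "turn": 0, "grip": 1},
{"tx": 0.314, "ty": 0.046, "tz": 0.032, "turn": 0, "grip": 1},
{"tx": 0.335, "ty": 0.049, "tz": 0.016, "turn": 0, "grip": 1},
{"tx": 0.355, "ty": 0.052, "tz": -0.002, "turn": 0, "grip": 1},
{"tx": 0.359, "ty": 0.052, "tz": -0.006, "turn": 0, "grip": 1},
```

Width 0.325 is 30 mm, so the paddle is held. Now I'll lead it round the arc.

Emit:
drive_tool:
  increments:
    - {"tx": 0.016,"ty": 0.002,"tz": 0.015,"turn": 0,"grip": 1}
    - {"tx": 0.038,"ty": 0.006,"tz": 0.031,"turn": 0,"grip": 1}
    - {"tx": 0.061,"ty": 0.009,"tz": 0.044,"turn": 0,"grip": 1}
    - {"tx": 0.085,"ty": 0.012,"tz": 0.055,"turn": 0,"grip": 1}
    - {"tx": 0.11,"ty": 0.016,"tz": 0.063,"turn": 0,"grip": 1}
    - {"tx": 0.136,"ty": 0.02,"tz": 0.069,"turn": 0,"grip": 1}
    - {"tx": 0.162,"ty": 0.024,"tz": 0.072,"turn": 0,"grip": 1}
    - {"tx": 0.189,"ty": 0.028,"tz": 0.072,"turn": 0,"grip": 1}
    - {"tx": 0.215,"ty": 0.031,"tz": 0.069,"turn": 0,"grip": 1}
    - {"tx": 0.241,"ty": 0.035,"tz": 0.064,"turn": 0,"grip": 1}
    - {"tx": 0.266,"ty": 0.039,"tz": 0.056,"turn": 0,"grip": 1}
    - {"tx": 0.291,"ty": 0.042,"tz": 0.045,"turn": 0,"grip": 1}
    - {"tx": 0.314,"ty": 0.046,"tz": 0.032,"turn": 0,"grip": 1}
    - {"tx": 0.335,"ty": 0.049,"tz": 0.016,"turn": 0,"grip": 1}
    - {"tx": 0.355,"ty": 0.052,"tz": -0.002,"turn": 0,"grip": 1}
    - {"tx": 0.359,"ty": 0.052,"tz": -0.006,"turn": 0,"grip": 1}
    - {"tx": 0.359,"ty": 0.052,"tz": -0.006,"turn": 0,"grip": 1}
    - {"tx": 0.359,"ty": 0.052,"tz": -0.006,"turn": 0,"grip": 1}

```text
clock: 5.5
position: [0.6306, -0.0359, 0.1377]
ee_rot: [-0.232, 3.129, 0.001]
force: [4.0, 5.6, 0.2]
width: 0.325
```

Run:
```python
from h import *
p,r=pose(); yaw=np.radians(8.3); X=np.array([np.cos(yaw),np.sin(yaw),0])
gx=p@X-.5425; gz=p[2]+.0188-.085; s=observe();print(p,s["width"],s["force"],"theta",np.degrees(np.arctan2(gz,-gx)),"R",np.hypot(gx,gz))
```

```text
[ 0.63061755 -0.0359449   0.13765649] 0.3250909606185801 [3.9815943  5.56291783 0.1505167 ] theta 136.88629137833712 R 0.10455285891733218
```

Emit:
drive_tool:
  increments:
    - {"tx": 0,"ty": 0,"tz": 0,"turn": 0,"grip": -0.1}
    - {"tx": 0,"ty": 0,"tz": 0,"turn": 0,"grip": -0.1}
    - {"tx": 0,"ty": 0,"tz": 0,"turn": 0,"grip": -0.1}
    - {"tx": 0,"ty": 0,"tz": 0.1,"turn": 0,"grip": -0.1}
    - {"tx": 0,"ty": 0,"tz": 0.22,"turn": 0,"grip": -0.1}
    - {"tx": 0,"ty": 0,"tz": 0.32,"turn": 0,"grip": -0.1}
    - {"tx": -0.39,"ty": 0.83,"tz": 0.33,"turn": -0.14,"grip": -1}
    - {"tx": -0.39,"ty": 0.83,"tz": 0.33,"turn": -0.14,"grip": -1}
    - {"tx": -0.39,"ty": 0.83,"tz": 0.33,"turn": -0.14,"grip": -1}
    - {"tx": -0.39,"ty": 0.83,"tz": 0.33,"turn": -0.14,"grip": -1}
    - {"tx": -0.39,"ty": 0.83,"tz": 0.33,"turn": -0.14,"grip": -1}
    - {"tx": -0.39,"ty": 0.83,"tz": 0.33,"turn": -0.14,"grip": -1}
    - {"tx": -0.39,"ty": 0.83,"tz": 0.33,"turn": -0.14,"grip": -1}
    - {"tx": -0.39,"ty": 0.83,"tz": 0.33,"turn": -0.14,"grip": -1}
    - {"tx": -0.39,"ty": 0.83,"tz": 0.33,"turn": -0.14,"grip": -1}
    - {"tx": -0.39,"ty": 0.83,"tz": 0.33,"turn": -0.14,"grip": -1}

```text
clock: 7.1
position: [0.4751, 0.2952, 0.2696]
ee_rot: [-0.001, 3.137, -0.001]
force: [-0.4, -0.2, 0.5]
width: 1.0
```

Run:
```python
from h import *
p,r=pose(); im=get_image("wrist"); cv2.imwrite("pics/wn.png",im[:,:,::-1]); np.save("wn.npy",[p,r]); print(p,r)
t=get_image("top")[:,:,::-1]
def cr(im,x,y,w,h,k):
    o=cv2.resize(np.ascontiguousarray(im[y:y+h,x:x+w]),None,fx=k,fy=k,interpolation=cv2.INTER_CUBIC)
    for g in range((x+19)//20*20,x+w,20): cv2.putText(o,str(g),((g-x)*k,8),0,.35,(0,0,255)); o[10:16,(g-x)*k]=(0,0,255)
    for g in range((y+19)//20*20,y+h,20): cv2.putText(o,str(g),(0,(g-y)*k+4),0,.35,(0,0,255)); o[(g-y)*k,20:28]=(0,0,255)
    return o
a=cr(im[:,:,::-1],260,120,120,120,4); b=cr(t,295,170,80,120,4)
cv2.imwrite("pics/wn2.png",np.hstack([a,b]))
```

```text
[0.47507071 0.29518096 0.26964213] [-1.16951589e-03  3.13656330e+00 -1.06567085e-03]
```

View pics/wn2.png

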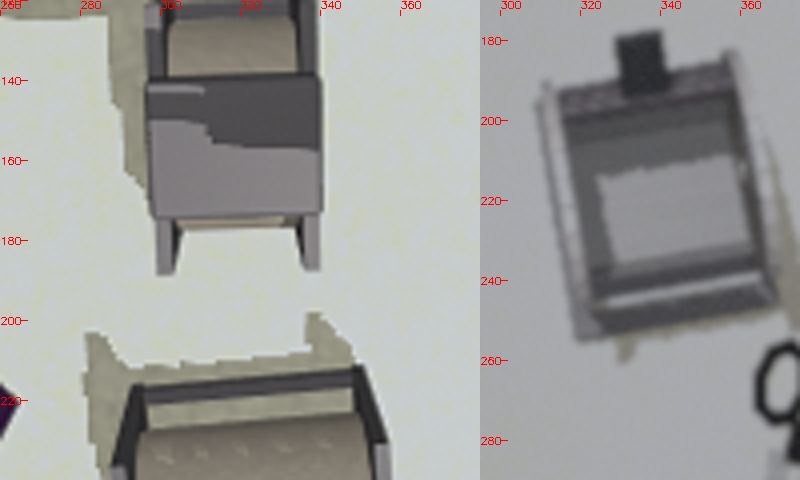

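The shutter is open in the top view. In the wrist view, the narrow block's corners are at crop (146,75), (323,73), (321,211), (150,216).

Run:
```python
from h import *
q=np.load("wn.npy")
P=[onz("wrist",(260+u/4,120+v/4),.096,q) for u,v in ((146,75),(323,73),(321,211),(150,216))]
print(np.round(P,4)); print(np.mean(P,0).round(4),[np.linalg.norm(P[i]-P[i-1]).round(4) for i in range(4)])
for a,b in ((0,3),(1,2)): d=P[b]-P[a]; print("x yaw",np.degrees(np.arctan2(d[1],d[0])))
for a,b in ((0,1),(3,2)): d=P[b]-P[a]; print("y yaw",np.degrees(np.arctan2(d[1],d[0])))
```

```text
[[0.4293 0.2704 0.096 ]
 [0.4287 0.3197 0.096 ]
 [0.4677 0.32   0.096 ]
 [0.4692 0.2707 0.096 ]]
[0.4487 0.2952 0.096 ] [np.float64(0.04), np.float64(0.0493), np.float64(0.0391), np.float64(0.0493)]
x yaw 0.5015346832886358
x yaw 0.3916137770170448
y yaw 90.67239235389421
y yaw 91.74670641526296
```

Emit:
drive_tool:
  newtons: 35
  increments:
    - {"tx": -0.066,"ty": 0,"tz": -0.05,"turn": 0.013,"grip": -0.5}
    - {"tx": -0.066,"ty": 0,"tz": -0.15,"turn": 0.013,"grip": -0.5}
    - {"tx": -0.066,"ty": 0,"tz": -0.25,"turn": 0.013,"grip": -0.5}
    - {"tx": -0.066,"ty": 0,"tz": -0.34,"turn": 0.013,"grip": -0.5}
    - {"tx": -0.066,"ty": 0,"tz": -0.42,"turn": 0.013,"grip": -0.5}
    - {"tx": -0.066,"ty": 0,"tz": -0.48,"turn": 0.013,"grip": -0.5}
    - {"tx": -0.066,"ty": 0,"tz": -0.506,"turn": 0.013,"grip": -0.5}
    - {"tx": -0.066,"ty": 0,"tz": -0.506,"turn": 0.013,"grip": -0.5}
    - {"tx": -0.066,"ty": 0,"tz": -0.506,"turn": 0.013,"grip": 1}
    - {"tx": -0.066,"ty": 0,"tz": -0.506,"turn": 0.013,"grip": 1}
    - {"tx": -0.066,"ty": 0,"tz": -0.506,"turn": 0.013,"grip": 1}
    - {"tx": -0.066,"ty": 0,"tz": -0.506,"turn": 0.013,"grip": 1}
    - {"tx": -0.066,"ty": 0,"tz": -0.506,"turn": 0.013,"grip": 1}

```text
clock: 8.5
position: [0.45, 0.2947, 0.0685]
ee_rot: [-0.019, 3.135, 0.001]
force: [0.2, 0.0, 7.0]
width: 0.543
```

Emit:
drive_tool:
  increments:
    - {"tx": 0,"ty": 0,"tz": 0.06,"turn": 0,"grip": 1}
    - {"tx": 0,"ty": 0,"tz": 0.16,"turn": 0,"grip": 1}
    - {"tx": 0,"ty": 0,"tz": 0.28,"turn": 0,"grip": 1}
    - {"tx": 0,"ty": 0,"tz": 0.4,"turn": 0,"grip": 1}
    - {"tx": 0.03,"ty": -0.08,"tz": 0.5,"turn": 0.03,"grip": 1}
    - {"tx": 0.06,"ty": -0.18,"tz": 0.53,"turn": 0.06,"grip": 1}
    - {"tx": 0.09,"ty": -0.29,"tz": 0.53,"turn": 0.09,"grip": 1}
    - {"tx": 0.12,"ty": -0.4,"tz": 0.53,"turn": 0.127,"grip": 1}
    - {"tx": 0.16,"ty": -0.51,"tz": 0.53,"turn": 0.127,"grip": 1}
    - {"tx": 0.19,"ty": -0.62,"tz": 0.53,"turn": 0.127,"grip": 1}
    - {"tx": 0.22,"ty": -0.72,"tz": 0.53,"turn": 0.127,"grip": 1}
    - {"tx": 0.25,"ty": -0.8,"tz": 0.53,"turn": 0.127,"grip": 1}
    - {"tx": 0.266,"ty": -0.845,"tz": 0.53,"turn": 0.127,"grip": 1}
    - {"tx": 0.266,"ty": -0.856,"tz": 0.5,"turn": 0.127,"grip": 1}
    - {"tx": 0.266,"ty": -0.856,"tz": 0.42,"turn": 0.127,"grip": 1}
    - {"tx": 0.266,"ty": -0.856,"tz": 0.35,"turn": 0.127,"grip": 1}
    - {"tx": 0.266,"ty": -0.856,"tz": 0.3,"turn": 0.127,"grip": 1}
    - {"tx": 0.266,"ty": -0.856,"tz": 0.28,"turn": 0.127,"grip": 1}
    - {"tx": 0.266,"ty": -0.856,"tz": 0.28,"turn": 0.127,"grip": 1}

```text
clock: 10.4
position: [0.5553, -0.0468, 0.1793]
ee_rot: [-0.229, 3.129, 0.003]
force: [0.1, -1.1, -2.6]
width: 0.542
```

Run:
```python
from h import *
p,r=pose(); s=observe(); print(p,r,s["width"],s["force"])
a=get_image("wrist")[100:400,160:480,::-1]; b=get_image("side")[120:250,280:400,::-1]
a=cv2.resize(np.ascontiguousarray(a),(427,400)); b=cv2.resize(np.ascontiguousarray(b),(370,400),interpolation=cv2.INTER_CUBIC)
cv2.imwrite("pics/hold.png",np.hstack([a,b]))
```

```text
[ 0.55532453 -0.04678808  0.17927464] [-2.28691992e-01  3.12916850e+00  2.57547036e-03] 0.5422131469161378 [ 0.14975488 -1.11498102 -2.61066668]
```

View pics/hold.png

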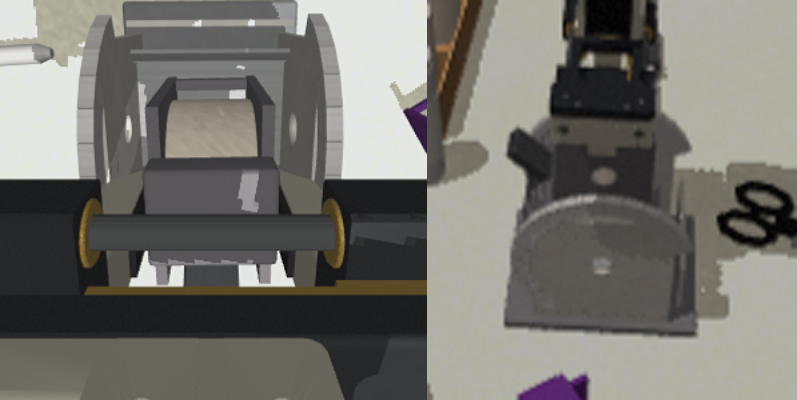

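The cassette is between the plates, square and well centred. The side view shows the far hole at about (336.4, 205.8), which I'll use to check the hole position.

Run:
```python
from h import *
yaw=np.radians(8.3); X=np.array([np.cos(yaw),np.sin(yaw),0]);Y=np.array([-X[1],X[0],0])
C=.5425*X-.1274*Y
print(proj("side",C+.063*Y+[0,0,.085]),proj("side",C+.063*Y+[0.01,0,.085]))
a=get_image("side")[190:222,320:352].astype(int).sum(2); i=np.argwhere(a>a[8:24,8:24].max()*.85); print(i.mean(0)+[190,320],len(i))
p,_=pose(); print("tcp in disp",(p-C)@X,(p-C)@Y,p[2])
```

```text
[334.88315264 205.25491303] [331.09867315 204.61329489]
[207.28571429 336.57142857] 7
tcp in disp 0.0010656037519074194 0.00020157210807806116 0.18113209575166975
```

Emit:
drive_tool:
  increments:
    - {"tx": 0,"ty": 0,"tz": -0.03,"turn": 0,"grip": 1}
    - {"tx": 0,"ty": 0,"tz": -0.06,"turn": 0,"grip": 1}
    - {"tx": 0,"ty": 0,"tz": -0.09,"turn": 0,"grip": 1}
    - {"tx": 0,"ty": 0,"tz": -0.115,"turn": 0,"grip": 1}
    - {"tx": 0,"ty": 0,"tz": -0.125,"turn": 0,"grip": 1}
    - {"tx": 0,"ty": 0,"tz": -0.135,"turn": 0,"grip": 1}
    - {"tx": 0,"ty": 0,"tz": -0.143,"turn": 0,"grip": 1}
    - {"tx": 0,"ty": 0,"tz": -0.143,"turn": 0,"grip": 1}

```text
clock: 11.35
position: [0.5563, -0.0475, 0.1238]
ee_rot: [-0.227, 3.127, 0.002]
force: [-1.6, 0.5, -3.2]
width: 0.542
```

Emit:
drive_tool:
  increments:
    - {"tx": 0,"ty": 0,"tz": -0.01,"turn": 0,"grip": 1}
    - {"tx": 0,"ty": 0,"tz": -0.018,"turn": 0,"grip": 1}
    - {"tx": 0,"ty": 0,"tz": -0.024,"turn": 0,"grip": 1}
    - {"tx": 0,"ty": 0,"tz": -0.027,"turn": 0,"grip": 1}
    - {"tx": 0,"ty": 0,"tz": -0.027,"turn": 0,"grip": 1}
    - {"tx": 0,"ty": 0,"tz": -0.027,"turn": 0,"grip": 1}

```text
clock: 11.95
position: [0.556, -0.0475, 0.1133]
ee_rot: [-0.227, 3.127, 0.003]
force: [-6.1, -0.0, 6.9]
width: 0.545
```

Emit:
drive_tool:
  increments:
    - {"tx": 0,"ty": 0,"tz": 0,"turn": 0,"grip": -0.2}
    - {"tx": 0,"ty": 0,"tz": 0,"turn": 0,"grip": -0.2}
    - {"tx": 0,"ty": 0,"tz": 0,"turn": 0,"grip": -0.2}
    - {"tx": 0,"ty": 0,"tz": 0,"turn": 0,"grip": -0.2}
    - {"tx": 0,"ty": 0,"tz": 0.03,"turn": 0,"grip": -0.2}
    - {"tx": 0,"ty": 0,"tz": 0.1,"turn": 0,"grip": -0.2}
    - {"tx": 0,"ty": 0,"tz": 0.2,"turn": 0,"grip": -0.2}
    - {"tx": 0,"ty": 0,"tz": 0.32,"turn": 0,"grip": -0.2}
    - {"tx": 0,"ty": 0,"tz": 0.42,"turn": 0,"grip": -0.2}
    - {"tx": 0.035,"ty": -0.744,"tz": 0.42,"turn": -1,"grip": -0.2}
    - {"tx": 0.035,"ty": -0.744,"tz": 0.42,"turn": -1,"grip": -0.2}
    - {"tx": 0.035,"ty": -0.744,"tz": 0.42,"turn": -1,"grip": -0.2}
    - {"tx": 0.035,"ty": -0.744,"tz": 0.42,"turn": -1,"grip": -0.2}
    - {"tx": 0.035,"ty": -0.744,"tz": 0.42,"turn": -1,"grip": -0.2}
    - {"tx": 0.035,"ty": -0.744,"tz": 0.42,"turn": -1,"grip": -0.2}
    - {"tx": 0.035,"ty": -0.744,"tz": 0.38,"turn": -1,"grip": -0.2}
    - {"tx": 0.035,"ty": -0.744,"tz": 0.34,"turn": -1,"grip": -0.2}

```text
clock: 13.65
position: [0.5694, -0.3477, 0.2499]
ee_rot: [1.379, 2.814, -0.005]
force: [0.5, 0.1, -0.2]
width: 0.607
```

Emit:
drive_tool:
  increments:
    - {"tx": 0,"ty": 0,"tz": 0,"turn": -0.44,"grip": -0.2}
    - {"tx": 0,"ty": 0,"tz": 0,"turn": -0.44,"grip": -0.2}
    - {"tx": 0,"ty": 0,"tz": 0,"turn": -0.44,"grip": -0.2}
    - {"tx": 0,"ty": 0,"tz": 0,"turn": -0.44,"grip": -0.2}
    - {"tx": 0,"ty": 0,"tz": 0,"turn": -0.44,"grip": -0.2}
    - {"tx": 0,"ty": 0,"tz": 0,"turn": -0.44,"grip": -0.2}

```text
clock: 14.25
position: [0.5695, -0.3476, 0.2503]
ee_rot: [1.981, 2.429, -0.007]
force: [-0.5, 1.0, -0.4]
width: 0.599
```

Run:
```python
from h import *
p,r=pose(); im=np.ascontiguousarray(get_image("wrist")[:,:,::-1]); np.save("ws.npy",[p,r]); cv2.imwrite("pics/ws.png",im); M=R.from_rotvec(r).as_matrix(); print(p,"yaw y",np.degrees(np.arctan2(M[1,1],M[0,1])),M[:,2])
s=np.ascontiguousarray(get_image("side")[:,:,::-1]); cv2.imwrite("pics/side2.png",s)
b=cv2.resize(s[140:240,290:390],None,fx=4,fy=4,interpolation=cv2.INTER_CUBIC)
cv2.imwrite("pics/ws2.png",np.hstack([im[:,150:550],b]))
```

```text
[ 0.5695147  -0.34758869  0.25028358] yaw y 11.609998582480722 [ 0.00272486 -0.00790748 -0.99996502]
```

View pics/ws2.png

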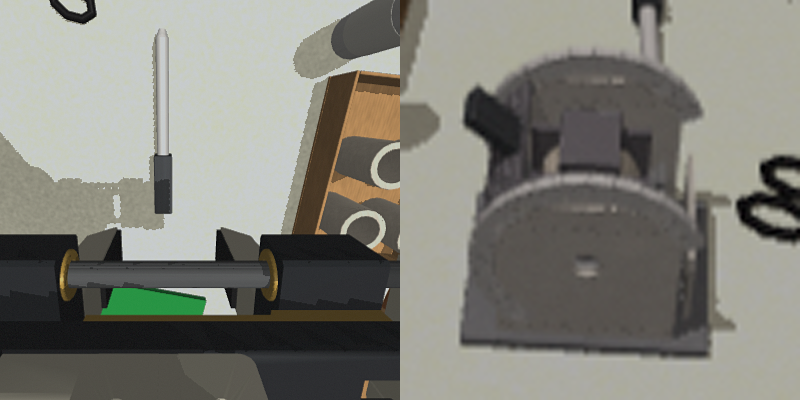

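Run:
```python
from h import *
q=np.load("ws.npy"); im=cv2.imread("pics/ws.png"); g=cv2.cvtColor(im,cv2.COLOR_BGR2GRAY)
# handle: columns per row between edges
rows=[]
for v in range(158,210,4):
    seg=g[v,290:340].astype(int); c=np.where(seg<85)[0]+290; rows.append((v,c.min(),c.max()))
print(rows)
e=[]
for v in range(40,150,8):
    seg=g[v,295:335].astype(int); sm=np.where((seg<250)&(np.abs(np.gradient(seg))>15))[0]+295; e.append((v,sm.min(),sm.max()) if len(sm) else v)
print(e)
col=g[140:225,314].astype(int); print("col",[(140+i,c) for i,c in enumerate(col) if i<25 or i>62])
for n,uv,z in (("tip",(312,29),.014),("sh",(314,154),.024),("box",(447,245),.06),("can base",(447,75),0),("can top",(480,48),.0)): print(n,onz("wrist",uv,z,q).round(4))
t=cv2.imread("pics/top0.png")
print("can top view",onz("top",(373,140),.0),onz("top",(373,128),.15),"box",onz("top",(384,146),.05))
```

```text
[(158, np.int64(304), np.int64(321)), (162, np.int64(304), np.int64(321)), (166, np.int64(304), np.int64(321)), (170, np.int64(304), np.int64(321)), (174, np.int64(304), np.int64(321)), (178, np.int64(304), np.int64(321)), (182, np.int64(304), np.int64(321)), (186, np.int64(304), np.int64(321)), (190, np.int64(305), np.int64(321)), (194, np.int64(305), np.int64(321)), (198, np.int64(305), np.int64(321)), (202, np.int64(304), np.int64(321)), (206, np.int64(305), np.int64(321))]
[(40, np.int64(303), np.int64(319)), (48, np.int64(301), np.int64(319)), (56, np.int64(301), np.int64(319)), (64, np.int64(302), np.int64(319)), (72, np.int64(302), np.int64(319)), (80, np.int64(302), np.int64(319)), (88, np.int64(302), np.int64(319)), (96, np.int64(303), np.int64(319)), (104, np.int64(303), np.int64(319)), (112, np.int64(302), np.int64(319)), (120, np.int64(304), np.int64(319)), (128, np.int64(303), np.int64(319)), (136, np.int64(303), np.int64(319)), (144, np.int64(303), np.int64(319))]
col [(140, np.int64(204)), (141, np.int64(202)), (142, np.int64(202)), (143, np.int64(203)), (144, np.int64
[... 500 characters left out ...]
, (206, np.int64(51)), (207, np.int64(51)), (208, np.int64(51)), (209, np.int64(51)), (210, np.int64(52)), (211, np.int64(49)), (212, np.int64(47)), (213, np.int64(73)), (214, np.int64(202)), (215, np.int64(210)), (216, np.int64(208)), (217, np.int64(206)), (218, np.int64(155)), (219, np.int64(198)), (220, np.int64(205)), (221, np.int64(207)), (222, np.int64(208)), (223, np.int64(157)), (224, np.int64(199))]
tip [ 0.5289 -0.1821  0.014 ]
sh [ 0.5607 -0.3272  0.024 ]
box [ 0.753  -0.4034  0.06  ]
can base [ 0.7097 -0.1957  0.    ]
can top [ 0.7404 -0.157   0.    ]
can top view [ 0.78245724 -0.15491689  0.        ] [ 0.7616043  -0.13817132  0.15      ] box [ 0.74718606 -0.17803942  0.05      ]
```

Run:
```python
from h import *
q=np.load("ws.npy"); a=onz("wrist",(312.9,156.5),.028,q); b=onz("wrist",(313.2,213.3),.028,q); t=onz("wrist",(311.8,28.5),.014,q)
w=onz("wrist",(304,180),.028,q)-onz("wrist",(322,180),.028,q)
print(a,b,t,np.linalg.norm(a-b),np.linalg.norm((a-t)[:2]),np.linalg.norm(w))
ax=(t-a)[:2]; 
for d in (ax,(t-b)[:2],(a-b)[:2]): print(np.degrees(np.arctan2(d[1],d[0])))
u=(t-b)[:2]; u/=np.linalg.norm(u); m=(a[:2]+b[:2])/2; print("grip pt", m-u*.010, "u",u, "from tip", t[:2]-u*.2)
```

```text
[ 0.55986208 -0.330128    0.028     ] [ 0.57556583 -0.40663117  0.028     ] [ 0.52860381 -0.18159506  0.014     ] 0.07809828564040855 0.15178641228816095 0.023932065016065797
101.88429385179482
101.78768634601977
101.5999264499002
grip pt [ 0.56975681 -0.3781687 ] u [-0.20428568  0.97891132] from tip [ 0.56946094 -0.37737732]
```

Emit:
drive_tool:
  newtons: 45
  increments:
    - {"tx": 0,"ty": -0.076,"tz": -0.12,"turn": 0.003,"grip": -0.2}
    - {"tx": 0,"ty": -0.076,"tz": -0.24,"turn": 0.003,"grip": -0.2}
    - {"tx": 0,"ty": -0.076,"tz": -0.36,"turn": 0.003,"grip": -0.2}
    - {"tx": 0,"ty": -0.076,"tz": -0.47,"turn": 0.003,"grip": -0.2}
    - {"tx": 0,"ty": -0.076,"tz": -0.55,"turn": 0.003,"grip": -0.2}
    - {"tx": 0,"ty": -0.076,"tz": -0.6,"turn": 0.003,"grip": -0.2}
    - {"tx": 0,"ty": -0.076,"tz": -0.616,"turn": 0.003,"grip": -0.2}
    - {"tx": 0,"ty": -0.076,"tz": -0.616,"turn": 0.003,"grip": -0.2}
    - {"tx": 0,"ty": -0.076,"tz": -0.616,"turn": 0.003,"grip": 1}
    - {"tx": 0,"ty": -0.076,"tz": -0.616,"turn": 0.003,"grip": 1}
    - {"tx": 0,"ty": -0.076,"tz": -0.616,"turn": 0.003,"grip": 1}
    - {"tx": 0,"ty": -0.076,"tz": -0.616,"turn": 0.003,"grip": 1}
    - {"tx": 0,"ty": -0.076,"tz": -0.616,"turn": 0.003,"grip": 1}
    - {"tx": 0,"ty": -0.076,"tz": -0.616,"turn": 0.003,"grip": 1}

```text
clock: 15.75
position: [0.5694, -0.3784, 0.0044]
ee_rot: [1.979, 2.431, -0.007]
force: [-1.9, 1.6, 5.5]
width: 0.258
```

Emit:
drive_tool:
  increments:
    - {"tx": 0,"ty": 0,"tz": 0.03,"turn": 0,"grip": 1}
    - {"tx": 0,"ty": 0,"tz": 0.09,"turn": 0,"grip": 1}
    - {"tx": 0.03,"ty": 0,"tz": 0.15,"turn": -0.03,"grip": 1}
    - {"tx": 0.0655,"ty": 0.04,"tz": 0.1775,"turn": -0.057,"grip": 1}
    - {"tx": 0.0655,"ty": 0.1,"tz": 0.1775,"turn": -0.057,"grip": 1}
    - {"tx": 0.0655,"ty": 0.1265,"tz": 0.1775,"turn": -0.057,"grip": 1}
    - {"tx": 0.0655,"ty": 0.1265,"tz": 0.1775,"turn": -0.057,"grip": 1}
    - {"tx": 0.0655,"ty": 0.1265,"tz": 0.1775,"turn": -0.057,"grip": 1}
    - {"tx": 0.0655,"ty": 0.1265,"tz": 0.1775,"turn": -0.057,"grip": 1}

```text
clock: 16.65
position: [0.5947, -0.3294, 0.0754]
ee_rot: [2.052, 2.369, -0.009]
force: [0.2, -0.5, -4.4]
width: 0.255
```

Run:
```python
from h import *
p,r=pose(); M=R.from_rotvec(r).as_matrix(); s=observe(); print(p,"yaw y",np.degrees(np.arctan2(M[1,1],M[0,1])),s["width"],s["force"],s["joints"])
w=np.ascontiguousarray(get_image("wrist")[:,:,::-1]); cv2.imwrite("pics/w3.png",w); np.save("w3.npy",[p,r])
t=np.ascontiguousarray(get_image("top")[:,:,::-1]); cv2.imwrite("pics/top3.png",t)
sd=np.ascontiguousarray(get_image("side")[:,:,::-1]); cv2.imwrite("pics/side3.png",sd)
k=lambda im,x,y,W,H,f:cv2.resize(im[y:y+H,x:x+W],None,fx=f,fy=f,interpolation=cv2.INTER_CUBIC)
m=np.zeros((600,800,3),np.uint8); m[:300,:480]=cv2.resize(w,(480,300)); m[300:600,:480]=k(t,310,180,160,100,3); m[:400,480:800]=k(sd,300,110,80,100,4)
cv2.imwrite("pics/m3.png",m)
X=M[:,0]; rod=lambda d:p+X*d+np.array([0,0,.0096])
print("tip exp",rod(.2),"top",proj("top",rod(.2)),"side",proj("side",rod(.2)))
```

```text
[ 0.59471893 -0.32938402  0.07543969] yaw y 8.18613156755637 0.2550391869449367 [ 0.22571881 -0.47453182 -4.42292438] [-0.01411824  0.76224308  0.73199547  1.6287946  -0.58315779  0.97422526
  1.05655996]
tip exp [ 0.56624361 -0.13143047  0.08315623] top [371.00635387 209.82180791] side [338.10294807 166.6026392 ]
```

View pics/m3.png

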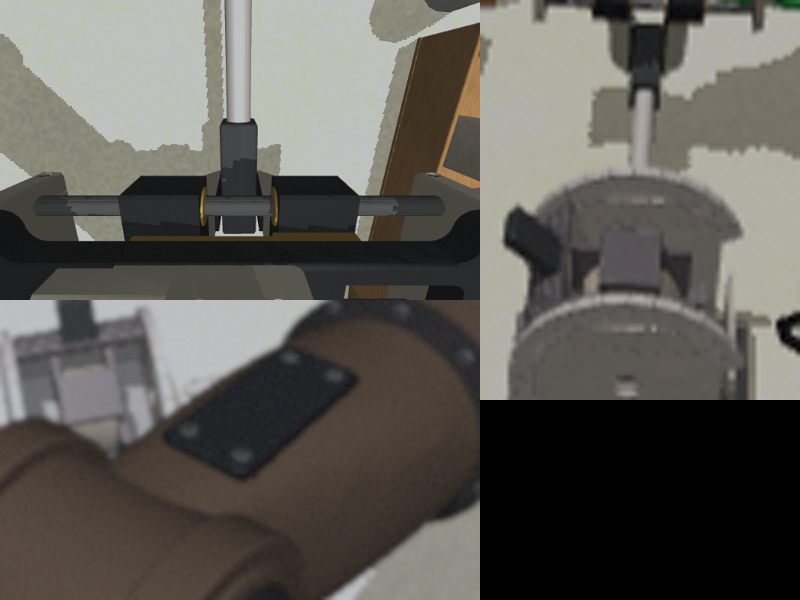

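The rod points at the entry plate, with no contact yet. I'll advance 50 mm through the first plate, with a 1 mm correction in x.

Emit:
drive_tool:
  increments:
    - {"tx": 0,"ty": 0.02,"tz": 0,"turn": 0,"grip": 1}
    - {"tx": -0.004,"ty": 0.045,"tz": 0,"turn": 0,"grip": 1}
    - {"tx": -0.007,"ty": 0.07,"tz": 0,"turn": 0,"grip": 1}
    - {"tx": -0.01,"ty": 0.095,"tz": 0,"turn": 0,"grip": 1}
    - {"tx": -0.014,"ty": 0.12,"tz": 0,"turn": 0,"grip": 1}
    - {"tx": -0.015,"ty": 0.124,"tz": 0,"turn": 0,"grip": 1}
    - {"tx": -0.015,"ty": 0.124,"tz": 0,"turn": 0,"grip": 1}

```text
clock: 17.5
position: [0.5892, -0.2786, 0.0755]
ee_rot: [2.051, 2.37, -0.008]
force: [0.3, -0.0, -3.2]
width: 0.259
```

Run:
```python
from h import *
p,r=pose(); M=R.from_rotvec(r).as_matrix(); s=observe(); yaw=np.radians(8.3); X=np.array([np.cos(yaw),np.sin(yaw),0]);Y=np.array([-X[1],X[0],0])
print(p,"x'",p@X-.542,"y'",p@Y+.1274,"yaw",np.degrees(np.arctan2(M[1,1],M[0,1])),s["force"],s["ft_torque"])
```

```text
[ 0.58920499 -0.27861965  0.0754798 ] x' 0.0008130571789009 y' -0.23335671929873036 yaw 8.259594262808694 [ 0.25577163 -0.01827346 -3.23856749] [-0.15118524  0.07262904  0.02867313]
```

Emit:
drive_tool:
  increments:
    - {"tx": -0.004,"ty": 0.025,"tz": 0,"turn": 0,"grip": 1}
    - {"tx": -0.008,"ty": 0.05,"tz": 0,"turn": 0,"grip": 1}
    - {"tx": -0.012,"ty": 0.075,"tz": 0,"turn": 0,"grip": 1}
    - {"tx": -0.016,"ty": 0.1,"tz": 0,"turn": 0,"grip": 1}
    - {"tx": -0.02,"ty": 0.125,"tz": 0,"turn": 0,"grip": 1}
    - {"tx": -0.024,"ty": 0.15,"tz": 0,"turn": 0,"grip": 1}
    - {"tx": -0.028,"ty": 0.175,"tz": 0,"turn": 0,"grip": 1}
    - {"tx": -0.029,"ty": 0.186,"tz": 0,"turn": 0,"grip": 1}
    - {"tx": -0.029,"ty": 0.186,"tz": 0,"turn": 0,"grip": 1}

```text
clock: 18.4
position: [0.5777, -0.2032, 0.0754]
ee_rot: [2.05, 2.371, -0.007]
force: [-0.2, -0.2, -4.2]
width: 0.259
```

```bash
cat > st.py <<'E'
from h import *
p,r=pose(); M=R.from_rotvec(r).as_matrix(); s=observe(); yaw=np.radians(8.3); X=np.array([np.cos(yaw),np.sin(yaw),0]);Y=np.array([-X[1],X[0],0])
print(p,"x'",p@X-.542,"y'",p@Y+.1274,"yaw",np.degrees(np.arctan2(M[1,1],M[0,1])),s["force"],s["ft_torque"],s["width"])
E
python3 st.py
```

```text
[ 0.57772902 -0.20316264  0.07542227] x' 0.00034997843779938087 y' -0.15703344099796462 yaw 8.326457337539068 [-0.22038469 -0.21427223 -4.17129458] [-0.14502647  0.0253228   0.00079128] 0.25851996134151456
```

Emit:
drive_tool:
  increments:
    - {"tx": -0.004,"ty": 0.025,"tz": 0,"turn": 0,"grip": 1}
    - {"tx": -0.008,"ty": 0.05,"tz": 0,"turn": 0,"grip": 1}
    - {"tx": -0.012,"ty": 0.075,"tz": 0,"turn": 0,"grip": 1}
    - {"tx": -0.0145,"ty": 0.095,"tz": 0,"turn": 0,"grip": 1}
    - {"tx": -0.015,"ty": 0.101,"tz": 0,"turn": 0,"grip": 1}
    - {"tx": -0.015,"ty": 0.101,"tz": 0,"turn": 0,"grip": 1}

```text
clock: 19.0
position: [0.5718, -0.1621, 0.0754]
ee_rot: [2.049, 2.372, -0.007]
force: [0.3, -1.4, -3.2]
width: 0.259
```

```bash
python3 st.py
```

```text
[ 0.57181222 -0.16212299  0.07543806] x' 0.00041947782756157626 y' -0.11556952287332523 yaw 8.376387947246021 [ 0.321835   -1.3562858  -3.22678852] [-0.13351537  0.04765584 -0.03354801] 0.2593596400185713
```

Now the last few millimetres, pressing gently onto the shoulder.

Emit:
drive_tool:
  increments:
    - {"tx": -0.0005,"ty": 0.004,"tz": 0,"turn": 0,"grip": 1}
    - {"tx": -0.001,"ty": 0.008,"tz": 0,"turn": 0,"grip": 1}
    - {"tx": -0.0015,"ty": 0.011,"tz": 0,"turn": 0,"grip": 1}
    - {"tx": -0.0015,"ty": 0.011,"tz": 0,"turn": 0,"grip": 1}

```text
clock: 19.4
position: [0.5716, -0.1602, 0.0758]
ee_rot: [2.048, 2.368, -0.01]
force: [2.3, -5.2, -6.3]
width: 0.258
```

```bash
python3 st.py
```

```text
[ 0.57156971 -0.16015985  0.07579105] x' 0.0004629036471442971 y' -0.11359193399012218 yaw 8.28324482521375 [ 2.33082081 -5.19080012 -6.30329896] [-1.55143556 -0.33412585  0.09155772] 0.2580806789460669
```

Shoulder contact: -5 N along the insertion axis, with the advance stopped at the predicted depth. I'll ease down 2 mm, release, then rise.

Emit:
drive_tool:
  increments:
    - {"tx": -0.0005,"ty": 0.004,"tz": -0.002,"turn": 0,"grip": 1}
    - {"tx": -0.0005,"ty": 0.004,"tz": -0.004,"turn": 0,"grip": 1}
    - {"tx": 0,"ty": 0,"tz": -0.004,"turn": 0,"grip": -0.1}
    - {"tx": 0,"ty": 0,"tz": -0.004,"turn": 0,"grip": -0.1}
    - {"tx": 0,"ty": 0,"tz": -0.004,"turn": 0,"grip": -0.1}
    - {"tx": 0,"ty": 0,"tz": -0.004,"turn": 0,"grip": -0.1}
    - {"tx": 0,"ty": 0,"tz": 0.04,"turn": 0,"grip": -0.1}
    - {"tx": 0,"ty": 0,"tz": 0.12,"turn": 0,"grip": -0.1}
    - {"tx": 0,"ty": 0,"tz": 0.24,"turn": 0,"grip": -0.1}
    - {"tx": 0,"ty": 0,"tz": 0.36,"turn": 0,"grip": -0.1}
    - {"tx": 0,"ty": 0,"tz": 0.45,"turn": 0,"grip": -0.1}
    - {"tx": 0,"ty": -0.1,"tz": 0.45,"turn": 0,"grip": -0.1}
    - {"tx": 0,"ty": -0.1,"tz": 0.45,"turn": 0,"grip": -0.1}
    - {"tx": 0,"ty": -0.1,"tz": 0.45,"turn": 0,"grip": -0.1}

```text
clock: 20.8
position: [0.5711, -0.201, 0.2558]
ee_rot: [2.051, 2.366, -0.009]
force: [0.2, 0.8, -0.8]
width: 0.55
```

Run:
```python
from h import *
p,r=pose(); print(p,observe()["width"],observe()["force"])
w=np.ascontiguousarray(get_image("wrist")[:,:,::-1]); np.save("w4.npy",[p,r]); cv2.imwrite("pics/w4.png",w)
sd=np.ascontiguousarray(get_image("side")[:,:,::-1])
k=lambda im,x,y,W,H,f:cv2.resize(im[y:y+H,x:x+W],None,fx=f,fy=f,interpolation=cv2.INTER_CUBIC)
cv2.imwrite("pics/m4.png",np.hstack([w[:,140:540],k(sd,290,140,100,100,4)]))
```

```text
[ 0.57109776 -0.20100089  0.25583785] 0.5504663820294895 [ 0.24240439  0.83184958 -0.83868645]
```

View pics/m4.png

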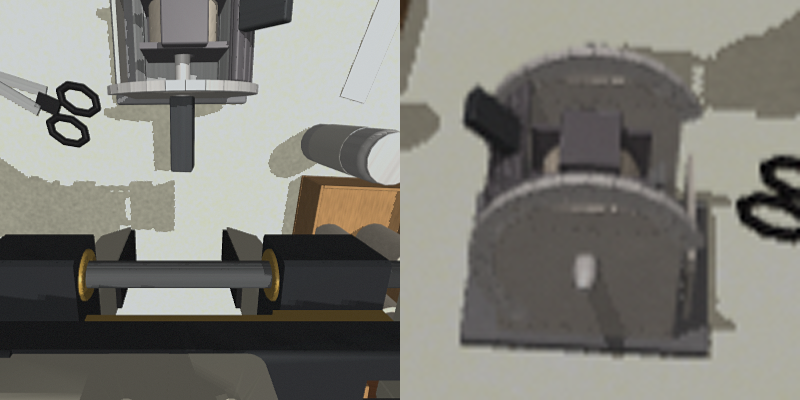

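Run:
```python
from h import *
q=np.load("w4.npy"); yaw=np.radians(8.3); X=np.array([np.cos(yaw),np.sin(yaw),0]);Y=np.array([-X[1],X[0],0])
for z in (.099,.095,.092):
    e=onz("wrist",(322,171.5),z,q); print("handle end y'",e@Y+.1274,"gap",-.143-(e@Y+.1274),"x'",e@X-.542)
a=onz("wrist",(311,160),.096,q);b=onz("wrist",(311.5,100),.096,q);d=b-a;print("handle left edge yaw",np.degrees(np.arctan2(d[1],d[0])))
# tip from side view
print("side tip seen",(290+585/4-100,140+258/4),"pred home",proj("side",.542*X-.1274*Y+.087*Y+[0,0,.083]))
```

```text
handle end y' -0.14232881292434812 gap -0.0006711870756518634 x' -0.0006103321129223849
handle end y' -0.14312856573985505 gap 0.00012856573985506325 x' -0.0005519787781845809
handle end y' -0.14372838035148522 gap 0.0007283803514852305 x' -0.0005082137771310613
handle left edge yaw 97.26813335383542
side tip seen (336.25, 204.5) pred home [334.54465157 212.9175627 ]
```

The shoulder gap is under 1 mm and the tip sticks out as predicted. The gripper is clear, so I'll hand in.

```bash
python3 -c "
from cell import *
print(sign_off())"
```

```text
the job is handed in; nothing more can be done
None
```

The job is done and handed in at about 21 s on the robot's clock, well inside the 72 s limit. `sign_off()` gave no verdict, so this rests on my own checks.

- **Shutter:** I held it by its grip and led it round the arc to the end stop, at about 135°. It was still open in the last picture.
- **Narrow cassette:** It sits between the rails in the cradle. I felt it touch the floor at the predicted height before letting go.
- **Spindle:** It went through the right plate, the cassette and the far plate without catching, until the shoulder pressed on the plate with about 5 N. I then let go and backed the arm off.

**Last checks:**
- **Shoulder and tip:** The shoulder gap came out at 0 ± 1 mm, and the tip sticks out of the far plate about where predicted.
- **Alignment:** The handle's edge measured about 1° (0.02 rad) off the dispenser's axis, against a limit of 0.06 rad.
- **Gripper:** It was clear of everything at hand-in.
- **Bystanders:** The arm touched none of them that I know of. I did not measure their positions at the end.

**Disagreement:** In the side view, both the far hole and the rod's tip appeared about 1.6 pixels (roughly 4 mm) from where I predicted. I put this down to calibration and blur, since the rod passed through freely.

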